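Restock the dose-tin caddy and zero the dose counter

ROBOT

A 7-joint arm with a two-finger parallel gripper is mounted at the origin on the work surface. World frame = base frame: x ahead of the robot, y to its left, z up, the work surface at z = 0. Lengths are in mm, angles in rad, forces in N, time in s.
With the tool pointing down it reaches from about 425 to 1025 mm from the base axis. Payload 9.4 kg.
Tool frame: the origin (TCP) lies midway between the tips of the shut fingers; the grasp point (between the pads) lies 19 mm behind it (pinch_z is the distance from the TCP to the grasp point, in mm); z points along the fingers, y is the line along which they close (so a half turn about z gives the same grasp; the last joint's range is limited). The gripper opens to 85 mm and grips with 20 to 120 N. Pads are 22 mm wide; open, the fingers measure 114 mm over their backs; the gripper's body (76 mm by 85 mm) begins 54 mm behind the grasp point. The pads swing forward as they close: fully open they stand 13 mm farther back than shut.
Start: joints at [-1.367, 0.599, -0.003, 1.599, 0.002, 0.943, -0.08], TCP at [200.919, 696.603, 231.275] pointing down, gripper open.
Joint ranges: [-2.57, 2.57], [-0.35, 1.97], [-1.29, 1.29], [0.11, 2.56], [-1.05, 4.19], [0.11, 1.86], [-2.63, 2.63]. Speed limits (rad/s): [2.22, 2.22, 3.01, 3.01, 3.14, 3.14, 3.14].

INTERFACE

Orientations are given as a unit quaternion [x, y, z, w].
In Python, from bench import * gives the robot as it stands.
- The arm moves only by the shell command python3 -m creep 'ROWS' [FORCE]. ROWS is JSON, a list that holds one entry, the list of rows, each a list of 5 numbers: the gripper's target within -1 to 1 (fully open at 1, half-way at 0, shut at -1), then the shift along the tool's x, y, z in mm, then the turn about the tool's z in degrees. In form: [[[grip, x, y, z, twist], ...]]. A call has exactly 8 rows; each row shifts and turns the commanded pose from where the row before left it, along the tool's axes as they then stand; what a row does not reach is not made up. A row lasts 1/8 s, in which the tool goes at most 62.5 mm and 10.7 degrees, less where a joint would pass 70% of its speed; a pose out of reach is approached as far as the arm can. A call with a gripper value outside its range is refused whole. The fingers move at their own pace and stop on an object; FORCE is the grip in N (left out, the last holds). Time passes only in rows, so rows that do not move let the fingers close, or fill a call up. It gives the time, the measured TCP pose, the force, the opening and the grip force at its end, in the units of the state.
- get_obs(): the state, without advancing time (a new reading comes with each control period).
- snapshot(name): name is "side" or "top"; returns the picture (400x640x3 uint8, red, green, blue); there is no depth.
- camera_params(name): a dict with "camera_matrix" (3x3 intrinsics, pixels), "T" (4x4, takes a point from camera to world coordinates). Camera axes: x right, y up, looking along -z (the intrinsics and any distortion apply to the point x, -y, -z); pixel columns grow to the right and rows downward; lengths in mm; the calibration is good to about 2 mm. A picture is of the moment at which its call begins. camera_params takes no time and is no camera call.
- sign_off(): hands the job in; it is judged then, once.
The state is a dict: "time": time; "joint_pos": joint angles; "qvel": joint speeds; "tau": joint torques, N m; "tcp_pos": TCP position; "tcp_rot": TCP orientation; "wrist_force": force on the tool from outside, world axes, zero at the start; "moment": the same for the moment, N m; "opening": finger opening in mm; "gripper_force": force on a finger pad.
Only numpy, scipy, OpenCV 4.12 (cv2) and the standard library are available. Lean on these libraries where they do the work, as an engineer would, in place of code of your own. Each camera call takes 0.05 s, during which the arm holds its last target. There are 200 camera calls.

TASK

Restock the grinder station: press down the red-padded brass tail of the caddy's rocker lid with the fingers so that the clear lid tips up, set every blue-capped dose tin that is on the counter inside the caddy while the lid is up, then press the lid fully shut again. Also turn the dose counter's knob back (counter-clockwise) to its zero stop. Leave the cups and the brass spoons where they are.

Things in the scene. Friction and masses are not known exactly. Their poses are not given: they have to be found in the camera images.
- caddy: Fixed open-topped steel box, 64 mm (its x) by 274 mm (its y) by 44 mm high, walls and floor 4 mm; inside 56 x 266 mm. Origin: centre of its underside, on the counter; x away from the robot at yaw 0, y along its length, z up. The lid covers its top.
- caddy_row (a point): Middle of the row of tin places on the caddy's inner floor (caddy x -4, z 4 mm). With the lid fully up a gripper closing along the caddy's y has room here. Four tins fit along the caddy's y at -91, -30, +30 and +91 mm from this point, in one layer only (the lid shuts 42 mm above the floor).
- lid_pivot (a point): Middle of the lid's pivot pin, which runs parallel to the caddy's y along its far (+x) rim, at caddy x +30, z 48 mm.
- lid (a joint): Rocker lid on the pivot, rad: 0 shut (plate level), 1.55 fully up (upright, its edge 110 mm above the counter top); stops at both. Clear plate with black edges, 62 mm from pivot to front edge, 270 mm long, 4 mm thick, mid-plane through the pivot. Stiff pivot (0.10 N m): it stays at any angle it is left. Beyond the pivot the brass tail sticks out; pressing its pad takes 3 to 6 N.
- tail_pad (a point): Press here: point on the red pad of the brass tail, on its upper face, 44 mm from the pivot. The tail is 56 mm long from the pivot, 70 mm wide, 5 mm thick, at mid-length of the lid, fixed to it and bent up 0.75 rad from the plate: it points outward and up with the lid shut, and 0.80 rad below level with the lid fully up. The pad thus goes nearly straight down.
- lid_front (a point): Point on the upper (outer) face of the lid plate, mid-length, 50 mm from the pivot and 12 mm behind the front edge. With the lid up this face looks away from the robot (+x of the caddy); push it over towards the robot and down to shut the lid.
- tin1: Sealed single-dose tin, a plain disc-like aluminium cylinder 40 mm in diameter, 24 mm high, with a blue cap; about 45 g, standing flat on the counter at the start. Origin: centre of its underside, z along its axis, up. Three or four of the four tins are present; None if absent.
- tin2: Sealed single-dose tin, a plain disc-like aluminium cylinder 40 mm in diameter, 24 mm high, with a blue cap; about 45 g, standing flat on the counter at the start. Origin: centre of its underside, z along its axis, up. Three or four of the four tins are present; None if absent.
- tin3: Sealed single-dose tin, a plain disc-like aluminium cylinder 40 mm in diameter, 24 mm high, with a blue cap; about 45 g, standing flat on the counter at the start. Origin: centre of its underside, z along its axis, up. Three or four of the four tins are present; None if absent.
- tin4: Sealed single-dose tin, a plain disc-like aluminium cylinder 40 mm in diameter, 24 mm high, with a blue cap; about 45 g, standing flat on the counter at the start. Origin: centre of its underside, z along its axis, up. Three or four of the four tins are present; None if absent.
- counter: Fixed dose counter, a black box 96 x 96 mm, 40 mm high, with a white dial and the reset knob on top. Origin: centre of its underside, x towards the red zero mark on the dial, z up.
- knob (a joint): Reset knob, rad clockwise from above from the zero stop: 0 = at the stop, red end at the red zero mark (counter +x); 4.1 = other stop. Turn counter-clockwise to reduce it. Friction 0.04 N m, stays where left. A bar 46 x 12 mm, 22 mm high (48 to 70 mm above the counter top), one end red, on a 40 mm disc; the red end points at (counter yaw minus joint value).
- knob_grip (a point): On the knob's axis, at mid-height of its bar, 60 mm above the counter top: grip across the bar's 12 mm width here.
- dosing_cup: Bystander: steel dosing cup, 58 mm wide, 58 mm high. Origin: centre of its underside.
- glass_cup: Bystander: clear glass cup, 76 mm wide, 85 mm high. Origin: centre of its underside.
- spoon1: Bystander: brass measuring spoon, 130 mm long, lying flat along its x.
- spoon2: Bystander: brass measuring spoon like the other.
Things that resemble listed ones, but are neither listed nor needed, are in the scene too. What is shaped like the tin3 but brown or green is not meant.

How it is judged:
By the outcome, as a careful person would: the job done as asked, in the order asked, and still so for the second after the job is handed in, with the robot touching nothing.
Of tin1, tin2, tin3, tin4 only 3 to 4 are there at a start; the rules pass over those that are not, and their reading is None.
At some moment in a run one of tin1, tin2, tin3, tin4 may be knocked a few centimetres aside while the robot is not near it.
Once in a run the grip may slacken for a moment while it holds something.
It also fails if it takes over 210 s, if anything falls off the work surface, if the arm or the gripper's body presses on something with over 40 N, if the wrist force passes 120 N, or if a joint passes its speed limit or range.

## Working session

There is one attempt and no reset: what is moved stays moved. The work goes in short steps, Python scripts to look and compute and a shell command to move; the robot and the scene stay as the last step left them, time stands still between calls to the robot, and variables do not carry over. Pictures are saved under pics/ and viewed, at most 14 in all, crops included, and the job is handed in when it is done.

```bash
ls; mkdir -p pics; python3 - <<'E'
from bench import *
import cv2
for n in ("side","top"):
    im=snapshot(n); cv2.imwrite(f"pics/{n}0.png",im[:,:,::-1])
    p=camera_params(n); print(n,p)
o=get_obs(); print(o)
E
```

```text
pics
side {'camera_matrix': array([[454.1260779 ,   0.        , 322.58529093],
       [  0.        , 454.1260779 , 192.60650151],
       [  0.        ,   0.        ,   1.        ]]), 'T': array([[ 8.07610188e-01,  3.81014584e-01, -4.50104068e-01,
         1.62731417e+01],
       [-5.89708733e-01,  5.25755118e-01, -6.13045810e-01,
        -6.87187605e+02],
       [ 3.06512285e-03,  7.60532341e-01,  6.49292818e-01,
         8.84619918e+02],
       [ 0.00000000e+00,  0.00000000e+00,  0.00000000e+00,
         1.00000000e+00]])}
top {'camera_matrix': array([[461.1738841 ,   0.        , 316.05210935],
       [  0.        , 461.1738841 , 200.25014953],
       [  0.        ,   0.        ,   1.        ]]), 'T': array([[ 1.15324557e-02,  9.94793497e-01, -1.01256610e-01,
         4.41363539e+02],
       [-9.99690516e-01,  1.37026396e-02,  2.07631896e-02,
         6.83963665e+01],
       [ 2.20425688e-02,  1.00985823e-01,  9.94643649e-01,
         1.40109064e+03],
       [ 0.00000000e+00,  0.00000000e+00,  0.00000000e+00,
         1.00000000e+00]])}
{'time': 0.1, 'joint_pos': array([-1.36673485,  0.60001049, -0.00252052,  1.60004512,  0.00183653,
        0.9429037 , -0.07980697]), 'qvel': array([-0.0002874 , -0.00102424,  0.0019973 , -0.00241687,  0.00061271,
        0.00178971,  0.00081369]), 'tau': array([ 5.89966367e-03, -7.77991748e+01,  1.57015175e+00, -2.58622688e+01,
        1.26767694e-02,  5.52532219e-03,  4.80387058e-06]), 'tcp_pos': array([200.80791068, 696.20240096, 230.53037721]), 'tcp_rot': array([ 1.39893287e-01,  9.90166351e-01, -6.82831522e-04, -1.05610164e-05]), 'wrist_force': array([-1.16823328,  0.45772452, -0.90679566]), 'moment': array([0.01875653, 0.02860428, 0.01272116]), 'gripper_force': 0.0, 'opening': 85.42964642173078}
```

View pics/side0.png

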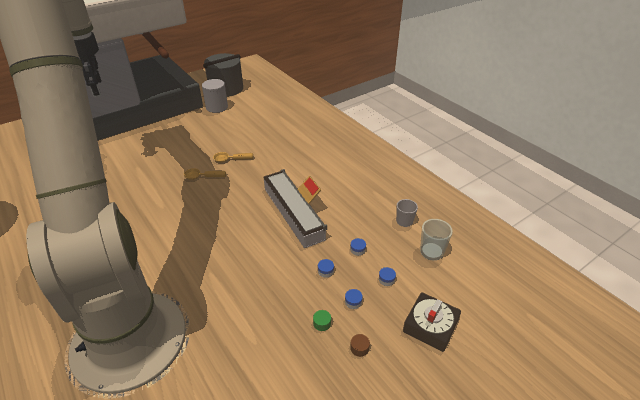

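View pics/top0.png

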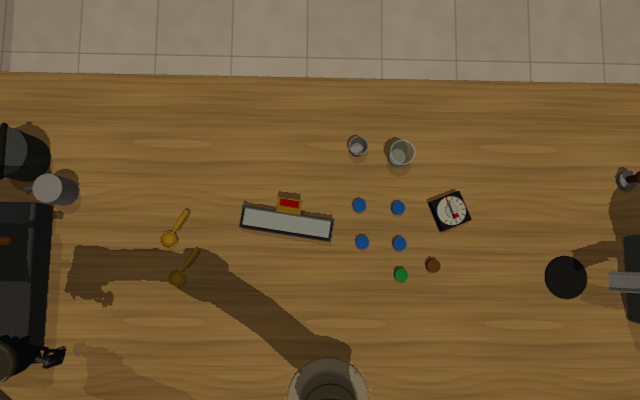

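The side view shows four blue tins at (358,245), (387,275), (326,267) and (353,298), the caddy at about (295,207) and the counter at (433,320). In the top view the tins are at (359,205), (398,208), (362,242) and (399,243), the caddy at (286,222) and the counter at (450,211).

```bash
cat > h.py <<'E'
from bench import *
import numpy as np, cv2
def ray(n,uv,z):
    p=camera_params(n);K=p["camera_matrix"];T=p["T"]
    d=np.linalg.inv(K)@[uv[0],uv[1],1]; d=T[:3,:3]@[d[0],-d[1],-d[2]]; c=T[:3,3]
    return (c+d*(z-c[2])/d[2])[:2]
def pix(n,P):
    p=camera_params(n);K=p["camera_matrix"];T=p["T"]
    q=T[:3,:3].T@(np.array(P,float)-T[:3,3]); q=K@[q[0],-q[1],-q[2]]; return q[:2]/q[2]
def mask(im,lo,hi):
    return cv2.inRange(cv2.cvtColor(im,cv2.COLOR_RGB2HSV),lo,hi)
def blobs(m,amin=15):
    n,l,s,c=cv2.connectedComponentsWithStats(m)
    return [(c[i],s[i,4],l==i) for i in range(1,n) if s[i,4]>=amin]
def blue(im): return mask(im,(105,120,50),(125,255,255))
def red(im): return mask(im,(0,180,90),(6,255,255))|mask(im,(174,180,90),(180,255,255))
def tins(n,z=22):
    im=snapshot(n); return [(ray(n,c,z).round(1),a) for c,a,_ in blobs(blue(im))]
def state():
    o=get_obs(); print("t",round(o["time"],2),"tcp",o["tcp_pos"].round(1),"F",o["wrist_force"].round(1),"open",round(o["opening"],1),"j",o["joint_pos"].round(2))
def tool(dxy,yaw=None):
    # world xy displacement -> tool xy
    from scipy.spatial.transform import Rotation as R
    Rm=R.from_quat(get_obs()["tcp_rot"]).as_matrix(); return (Rm.T@np.array([*dxy,0])).round(1)
E
python3 - <<'E'
from h import *
for n in ("top","side"):
    im=snapshot(n)
    print(n,"tins",[(ray(n,c,22).round(1),a) for c,a,_ in blobs(blue(im))])
    for c,a,m in blobs(red(im),5): print(" red",c.round(1),a,"z70",ray(n,c,70).round(1),"z80",ray(n,c,80).round(1))
    v=cv2.cvtColor(im,cv2.COLOR_RGB2HSV)[:,:,2]
    b=(v<45).astype(np.uint8)*255
    for c,a,m in blobs(b,150):
        ys,xs=np.nonzero(m); r=cv2.minAreaRect(np.column_stack([xs,ys]).astype(np.float32))
        if 200<r[0][0]<480 and 150<r[0][1]<350:
            print(" dark",r,a)
            for z in (40,50): print(z,[ray(n,q,z).round(0).tolist() for q in cv2.boxPoints(r)])
    def crop(x,y,w,h): return cv2.resize(im[y:y+h,x:x+w,::-1],(400,300),interpolation=cv2.INTER_CUBIC)
    if n=="top": A=[crop(230,180,112,84),crop(415,180,72,54)]
    else: A+=[crop(255,165,112,84),crop(397,285,72,54)]
cv2.imwrite("pics/crops.png",np.vstack([np.hstack(A[:2]),np.hstack(A[2:])]))
E
```

```text
top tins [(array([569., -90.]), np.int32(135)), (array([ 563.7, -207.3]), np.int32(134)), (array([458.8, -98.7]), np.int32(138)), (array([ 456.5, -210.1]), np.int32(139))]
 red [289.1 202.7] 117 z70 [568.6 118.6] z80 [567.7 118.2]
 red [456.  214.9] 16 z70 [ 539.7 -367.5] z80 [ 538.9 -364.2]
 dark ((449.0517272949219, 210.87930297851562), (31.753902435302734, 33.61085510253906), 68.19859313964844) 310
40 [[578.0, -293.0], [617.0, -387.0], [529.0, -421.0], [491.0, -327.0]]
50 [[577.0, -290.0], [616.0, -384.0], [528.0, -417.0], [490.0, -324.0]]
 dark ((286.0320129394531, 223.82400512695312), (91.2315902709961, 22.002910614013672), 10.304845809936523) 304
40 [[499.0, 265.0], [563.0, 255.0], [518.0, -10.0], [455.0, 1.0]]
50 [[499.0, 264.0], [562.0, 254.0], [518.0, -10.0], [455.0, 1.0]]
side tins [(array([567.9, -91.3]), np.int32(133)), (array([457.5, -99.4]), np.int32(154)), (array([ 562.8, -208.2]), np.int32(158)), (array([ 455.2, -211.4]), np.int32(185))]
 red [310.6 185.8] 119 z70 [571.3 125.6] z80 [564.4 115.6]
 red [432.1 313.3] 23 z70 [ 537.  -370.1] z80 [ 530.6 -374. ]
```

View pics/crops.png

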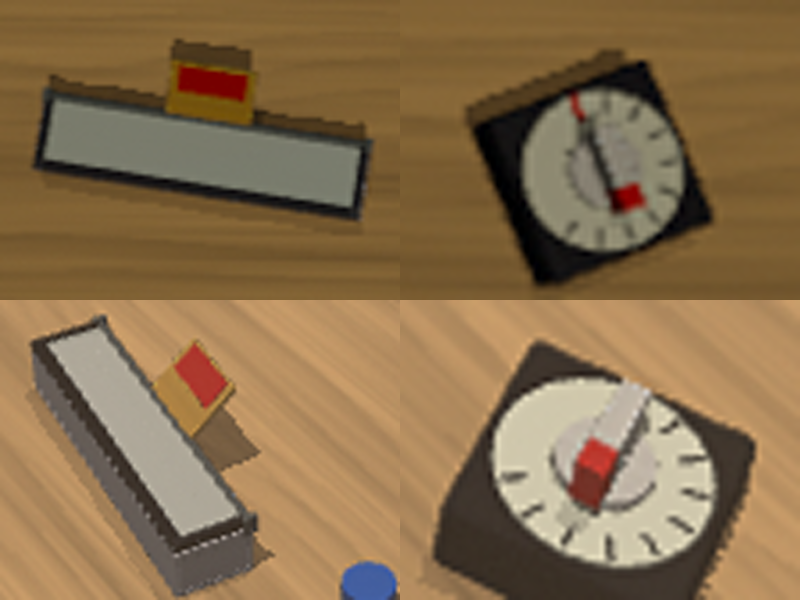

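The crops show the lid corners, the pad, and the knob's red end, which lies nearly opposite the red zero mark. I'll refine the dial and the lid next.

```bash
python3 - <<'E'
from h import *
im=snapshot("top"); si=snapshot("side")
cs=[(242.6,204.6),(334.2,219.2),(330.2,241),(239.8,226.2)]
C=np.array([ray("top",c,50) for c in cs]); print("lid eye corners",C.round(0).tolist())
for n,I,box in (("top",im,(235,195,105,55)),("side",si,(255,165,80,90)),("top",im,(420,180,65,60)),("side",si,(400,285,70,70))):
    x,y,w,h=box; hsv=cv2.cvtColor(I,cv2.COLOR_RGB2HSV)
    m=np.zeros(I.shape[:2],np.uint8); s=hsv[y:y+h,x:x+w]
    m[y:y+h,x:x+w]=((s[:,:,1]<60)&(s[:,:,2]>(105 if n=="top" else 130)))*255
    b=max(blobs(m),key=lambda t:t[1]); 
    cn=max(cv2.findContours(b[2].astype(np.uint8),cv2.RETR_EXTERNAL,cv2.CHAIN_APPROX_NONE)[0],key=len)
    if box[0]<400:
        P=np.array([ray(n,q[0],50) for q in cn],np.float32); r=cv2.minAreaRect(P); print(n,"plate",r)
    else:
        h_=cv2.convexHull(cn); P=np.array([ray(n,q[0],42) for q in h_],np.float32)
        print(n,"dial",cv2.fitEllipse(P), cv2.minEnclosingCircle(P))
mz=mask(im,(0,120,60),(8,255,255))|mask(im,(172,120,60),(180,255,255))
for c,a,_ in blobs(mz,2):
    if c[0]>430: print("redtop",c.round(1),a,"z42",ray("top",c,42).round(1),"z70",ray("top",c,70).round(1))
E
```

```text
lid eye corners [[563.0, 255.0], [524.0, -14.0], [460.0, -3.0], [500.0, 262.0]]
top plate ((512.0753173828125, 126.32674407958984), (252.05836486816406, 46.88896942138672), 81.63831329345703)
side plate ((511.9293518066406, 126.02912139892578), (249.77767944335938, 47.97212600708008), 81.7225112915039)
top dial ((554.8082275390625, -362.2591552734375), (83.63898468017578, 85.14991760253906), 166.6130828857422) ((554.4735107421875, -361.88848876953125), 42.90016555786133)
side dial ((553.481201171875, -363.3304748535156), (84.6125259399414, 86.59016418457031), 113.0300064086914) ((554.1948852539062, -362.65447998046875), 43.96306610107422)
redtop [446.4 199.1] 7 z42 [ 588.4 -348.8] z70 [ 585.4 -340.2]
redtop [455.9 215.1] 18 z42 [ 541.2 -376.3] z70 [ 539.1 -367.1]
```

```bash
python3 -m creep '[[[-1,-38,-32,0,0],[-1,-38,-32,0,0],[-1,-38,-32,0,0],[-1,-38,-32,0,0],[-1,-38,-32,0,0],[-1,-38,-32,0,0],[-1,-38,-32,0,0],[-1,-38,-32,0,0]]]' 40; python3 -m creep '[[[-1,-38,-32,0,0],[-1,-38,-32,0,0],[-1,-38,-32,0,0],[-1,-38,-32,0,0],[-1,-38,-32,0,0],[-1,-38,-32,0,0],[-1,0,0,0,-7.8],[-1,0,0,0,0]]]' 40; python3 -c "
from h import *
state(); o=get_obs()['tcp_pos']; print(tool([585.7-o[0],115.2-o[1]]))"
```

```text
time: 1.3
tcp_pos: [422.9, 365.0, 231.5]
tcp_rot: [0.14, 0.99, 0.0, 0.0]
wrist_force: [0.4, -0.5, 0.2]
opening: 0.2
gripper_force: 0.0
time: 2.3
tcp_pos: [588.1, 118.2, 231.2]
tcp_rot: [0.073, 0.997, 0.0, -0.0]
wrist_force: [0.2, 0.5, -0.3]
opening: -0.4
gripper_force: 0.0
t 2.3 tcp [588.1 118.2 231.2] F [ 0.2  0.5 -0.3] open -0.4 j [-0.29  0.45 -0.01  1.89  0.    0.8   1.13]
[ 1.9 -3.3 -0. ]
```

```bash
python3 -m creep '[[[-1,2,-3,30,0],[-1,0,0,40,0],[-1,0,0,40,0],[-1,0,0,25,0],[-1,0,0,10,0],[-1,0,0,10,0],[-1,0,0,10,0],[-1,0,0,0,0]]]' 40; python3 -m creep '[[[-1,0,0,6,0],[-1,0,0,6,0],[-1,0,0,6,0],[-1,0,0,6,0],[-1,0,0,4,0],[-1,0,0,4,0],[-1,0,0,0,0],[-1,0,0,0,0]]]'; python3 -c "
from h import *
cv2.imwrite('pics/p1.png',snapshot('side')[100:330,200:500,::-1])"
```

```text
time: 3.3
tcp_pos: [585.9, 116.6, 66.7]
tcp_rot: [0.073, 0.997, 0.0, 0.0]
wrist_force: [-0.4, 0.5, 0.5]
opening: -0.1
gripper_force: 0.1
time: 4.3
tcp_pos: [585.3, 115.8, 34.1]
tcp_rot: [0.072, 0.997, -0.0, -0.0]
wrist_force: [0.6, -0.0, -0.2]
opening: -0.2
gripper_force: 0.0
```

View pics/p1.png

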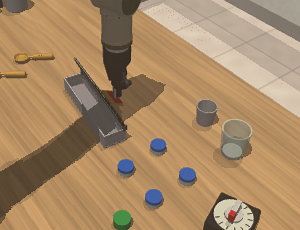

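The lid has tipped up, seen edge-on from (75,62) to (120,128) in the crop. I'll press on to the end stop.

```bash
python3 -m creep '[[[-1,0,0,3,0],[-1,0,0,3,0],[-1,0,0,3,0],[-1,0,0,3,0],[-1,0,0,2,0],[-1,0,0,2,0],[-1,0,0,0,0],[-1,0,0,0,0]]]'; python3 -m creep '[[[-1,0,0,2,0],[-1,0,0,1,0],[-1,0,0,1,0],[-1,0,0,0,0],[-1,0,0,0,0],[-1,0,0,0,0],[-1,0,0,0,0],[-1,0,0,0,0]]]'; python3 -c "
from h import *
state();cv2.imwrite('pics/p2.png',cv2.resize(snapshot('side')[140:260,240:400,::-1],(640,480)))"
```

```text
time: 5.35
tcp_pos: [585.4, 116.0, 18.2]
tcp_rot: [0.072, 0.997, -0.0, -0.0]
wrist_force: [0.2, -0.3, 0.2]
opening: -0.1
gripper_force: 0.1
time: 6.35
tcp_pos: [585.5, 116.1, 14.3]
tcp_rot: [0.072, 0.997, 0.0, 0.0]
wrist_force: [0.0, 0.3, -0.4]
opening: -0.0
gripper_force: 0.3
t 6.35 tcp [585.5 116.1  14.3] F [ 0.   0.3 -0.4] open -0.0 j [-0.28  0.75 -0.01  2.04  0.02  0.35  1.12]
```

View pics/p2.png

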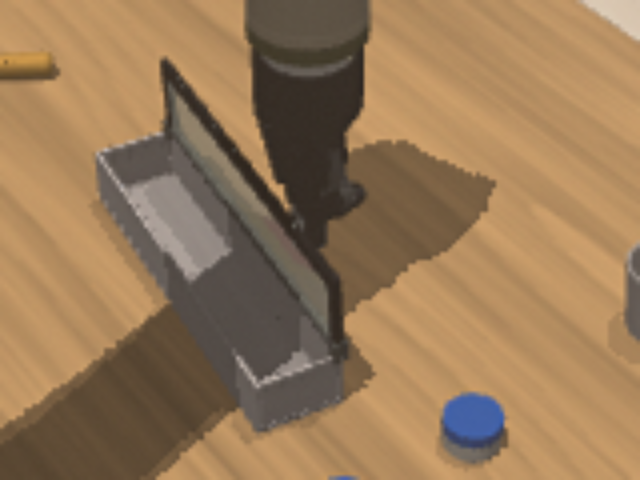

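```bash
python3 -m creep '[[[-1,0,0,-10,0],[-1,0,0,-30,0],[-1,0,0,-50,0],[-1,0,0,-50,0],[0.5,0,-40,-20,0],[0.5,0,-50,0,0],[0.5,0,-50,0,0],[0.5,0,-50,0,0]]]'; python3 - <<'E'
from h import *
im=snapshot('side'); t=snapshot('top')
cv2.imwrite('pics/p3.png',np.hstack([cv2.resize(im[140:250,250:360,::-1],(400,400)),cv2.resize(t[180:255,235:345,::-1],(400,273))[:273].copy() if 0 else cv2.copyMakeBorder(cv2.resize(t[180:255,235:345,::-1],(400,273)),0,127,0,0,cv2.BORDER_CONSTANT)]))
a=-.145;u=np.array([np.cos(a),np.sin(a)]);v=np.array([-u[1],u[0]]);c=np.array([511.5,126])
for th in (1.2,1.4,1.55):
  for s in (135,-135):
    P=c+u*(30-62*np.cos(th))+v*s; z=48+62*np.sin(th)
    a_=pix('side',[*P,z]);b_=pix('top',[*P,z])
    print(th,s,((a_-[250,140])*3.636).round(),((b_-[235,180])*3.636).round()+[400,0])
state();print(tins('top'))
E
```

```text
time: 7.4
tcp_pos: [557.5, -73.4, 175.1]
tcp_rot: [0.072, 0.997, -0.0, 0.0]
wrist_force: [0.4, -0.0, -0.5]
opening: 64.2
gripper_force: 0.0
1.2 135 [91. 61.] [413. 115.]
1.2 -135 [246. 266.] [758. 169.]
1.4 135 [104.  54.] [415.  99.]
1.4 -135 [261. 257.] [761. 154.]
1.55 135 [115.  50.] [417.  87.]
1.55 -135 [273. 252.] [763. 142.]
t 7.5 tcp [556.4 -78.5 175. ] F [-0.   0.4 -0.5] open 64.0 j [ 0.05  0.48 -0.02  2.03  0.02  0.64  1.44]
[(array([458.6, -97. ]), np.int32(124))]
```

View pics/p3.png

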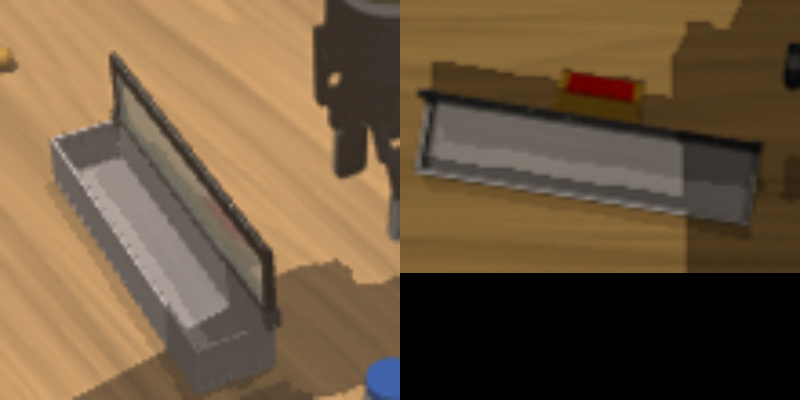

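The lid's top edge is at (112,54)-(271,253) in the side crop, so it stands at about 1.5 rad. I'll nudge it to the stop from inside with shut fingers.

```bash
python3 -m creep '[[[-1,17,49,0,0],[-1,17,49,0,0],[-1,17,49,0,0],[-1,18,49,0,0],[-1,0,0,20,0],[-1,0,0,35,0],[-1,0,0,30,0],[-1,0,0,0,0]]]'; python3 -m creep '[[[-1,-3,0,0,0],[-1,-2,0,0,0],[-1,-2,0,0,0],[-1,-1,0,0,0],[-1,-1,0,0,0],[-1,-1,0,0,0],[-1,-1,0,0,0],[-1,0,0,0,0]]]';  python3 -m creep '[[[-1,-1,0,0,0],[-1,-1,0,0,0],[-1,0,0,0,0],[-1,-1,0,0,0],[-1,0,0,0,0],[-1,-1,0,0,0],[-1,0,0,0,0],[-1,0,0,0,0]]]'
```

```text
time: 8.55
tcp_pos: [516.6, 133.0, 88.0]
tcp_rot: [0.071, 0.997, -0.0, -0.002]
wrist_force: [-0.6, -0.1, 0.8]
opening: -0.0
gripper_force: 0.0
time: 9.55
tcp_pos: [526.8, 130.5, 89.1]
tcp_rot: [0.072, 0.997, -0.0, -0.002]
wrist_force: [-7.9, 1.5, 5.4]
opening: -0.3
gripper_force: 4.0
time: 10.55
tcp_pos: [526.9, 130.3, 88.8]
tcp_rot: [0.071, 0.997, -0.001, -0.005]
wrist_force: [-19.1, 5.0, 12.3]
opening: 0.2
gripper_force: 9.6
```

```bash
cat >> h.py <<'E'
A=-.145; U=np.array([np.cos(A),np.sin(A)]); V=np.array([-U[1],U[0]]); C0=np.array([510.5,126.])
def go(P,off=5):
    o=get_obs()["tcp_pos"]; T=np.array(P)-off*U
    print("target",T.round(1),"tool shift",tool(T-o[:2]),"z now",o[2].round(1))
def slot(y): # tin centre at caddy x -7
    return C0-7*U+y*V
E
python3 -m creep '[[[-1,6,0,0,0],[-1,10,0,0,0],[-1,0,0,-45,0],[0.6,0,0,-45,0],[0.6,0,-50,0,0],[0.6,0,-50,0,0],[0.6,0,-50,0,0],[0.6,0,0,0,0]]]' 40; python3 - <<'E'
from h import *
state(); print(tins('top'),tins('side'))
go([568.5,-90.6])
E
```

```text
time: 11.55
tcp_pos: [494.8, -20.6, 179.4]
tcp_rot: [0.076, 0.997, -0.001, 0.0]
wrist_force: [-0.1, 0.3, -0.0]
opening: 68.3
gripper_force: 0.0
t 11.55 tcp [494.8 -20.6 179.4] F [-0.1  0.3 -0. ] open 68.3 j [-0.06  0.4  -0.02  2.17  0.02  0.57  1.33]
[(array([ 563.7, -207.3]), np.int32(134)), (array([ 456.5, -210.1]), np.int32(139))] [(array([567.6, -91.8]), np.int32(134)), (array([456.9, -99.7]), np.int32(159)), (array([ 562.7, -208.3]), np.int32(159)), (array([ 455.2, -211.4]), np.int32(185))]
target [563.6 -89.9] tool shift [-77.8 -62.6   0.1] z now 179.4
```

```bash
python3 -m creep '[[[0.6,-39,-31,0,0],[0.6,-39,-31,0,0],[0.6,0,0,50,0],[0.6,0,0,50,0],[0.6,0,0,40,0],[0.6,0,0,25,0],[0.6,0,0,12,0],[0.6,0,0,0,0]]]' 40; python3 - <<'E'
from h import *
state(); go([568.5,-90.6])
E
```

```text
time: 12.65
tcp_pos: [563.9, -88.0, 1.8]
tcp_rot: [0.072, 0.997, 0.0, -0.0]
wrist_force: [0.6, 0.4, -0.2]
opening: 68.3
gripper_force: 0.0
t 12.65 tcp [563.9 -88.    1.8] F [ 0.6  0.4 -0.2] open 68.3 j [ 0.06  0.76 -0.01  2.1   0.03  0.28  1.45]
target [563.6 -89.9] tool shift [ 0.  -1.9 -0. ] z now 1.8
```

```bash
python3 -m creep '[[[0.6,0,-2,3,0],[-0.4,0,0,0,0],[-0.4,0,0,0,0],[-0.4,0,0,0,0],[-0.4,0,0,0,0],[-0.4,0,0,-20,0],[-0.4,0,0,-40,0],[-0.4,0,0,-40,0]]]' 50; python3 -m creep '[[[-0.4,0,0,-40,0],[-0.4,0,0,-20,0],[-0.4,0,0,0,0],[-0.4,0,0,0,0],[-0.4,0,0,0,0],[-0.4,0,0,0,0],[-0.4,0,0,0,0],[-0.4,0,0,0,0]]]'; python3 - <<'E'
from h import *
state(); go(slot(91)); print(slot(91))
cv2.imwrite('pics/p4.png',cv2.resize(snapshot('side')[140:320,240:480,::-1],(640,480)))
E
```

```text
time: 13.65
tcp_pos: [563.3, -91.0, 100.6]
tcp_rot: [0.072, 0.997, 0.0, -0.0]
wrist_force: [-0.4, 0.0, -0.5]
opening: 38.4
gripper_force: 50.4
time: 14.65
tcp_pos: [563.4, -90.9, 159.1]
tcp_rot: [0.072, 0.997, 0.0, -0.0]
wrist_force: [0.1, -0.1, 0.3]
opening: 39.0
gripper_force: 50.4
t 14.65 tcp [563.4 -90.9 159.1] F [ 0.1 -0.1  0.3] open 39.0 j [ 0.08  0.51 -0.02  2.02  0.02  0.61  1.47]
target [511.8 217.8] tool shift [ 95.6 298.    0. ] z now 159.1
[516.72226976 217.05648444]
```

View pics/p4.png

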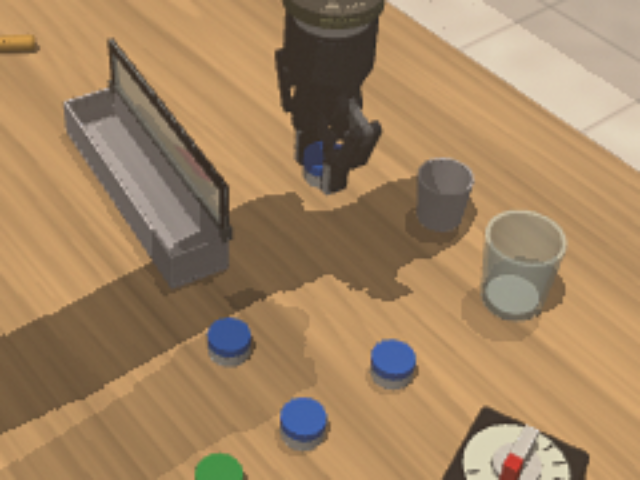

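```bash
python3 -m creep '[[[-0.4,16,49,0,0],[-0.4,16,49,0,0],[-0.4,16,49,0,0],[-0.4,16,49,0,0],[-0.4,16,50,0,0],[-0.4,16,50,0,0],[-0.4,0,0,0,0],[-0.4,0,0,0,0]]]'; python3 -m creep '[[[-0.4,0,0,40,0],[-0.4,0,0,30,0],[-0.4,0,0,20,0],[-0.4,0,0,0,0],[-0.4,0,0,0,0],[-0.4,0,0,0,0],[-0.4,0,0,0,0],[-0.4,0,0,0,0]]]';  python3 - <<'E'
from h import *
state(); go(slot(89))
cv2.imwrite('pics/p5.png',cv2.resize(snapshot('side')[130:250,240:400,::-1],(640,480)))
E
```

```text
time: 15.7
tcp_pos: [511.1, 215.5, 159.2]
tcp_rot: [0.072, 0.997, -0.0, -0.0]
wrist_force: [-0.8, -0.2, -0.7]
opening: 38.6
gripper_force: 50.5
time: 16.7
tcp_pos: [511.3, 215.9, 69.8]
tcp_rot: [0.072, 0.997, 0.0, 0.0]
wrist_force: [-0.2, -0.5, -0.7]
opening: 38.8
gripper_force: 52.8
t 16.7 tcp [511.3 215.9  69.8] F [-0.2 -0.5 -0.7] open 38.8 j [-0.5   0.63  0.    2.12 -0.    0.39  0.93]
target [511.5 215.8] tool shift [-0.2 -0.1  0. ] z now 69.8
```

View pics/p5.png

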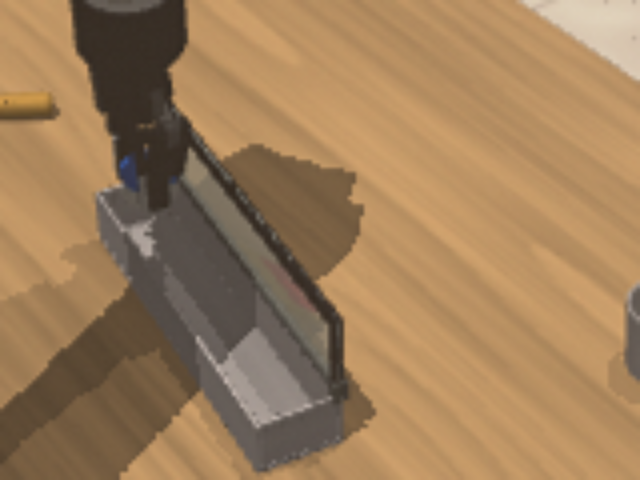

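The blue tin is at about (130,170) and the finger at (155,195), both over the caddy's far-left end. I'll lower in steps and watch the force.

```bash
python3 -m creep '[[[-0.4,0,0,8,0],[-0.4,0,0,8,0],[-0.4,0,0,8,0],[-0.4,0,0,6,0],[-0.4,0,0,6,0],[-0.4,0,0,6,0],[-0.4,0,0,0,0],[-0.4,0,0,0,0]]]';  python3 -m creep '[[[-0.4,0,0,6,0],[-0.4,0,0,6,0],[-0.4,0,0,5,0],[-0.4,0,0,4,0],[-0.4,0,0,2,0],[-0.4,0,0,0,0],[-0.4,0,0,0,0],[-0.4,0,0,0,0]]]'
```

```text
time: 17.75
tcp_pos: [511.2, 215.8, 27.4]
tcp_rot: [0.072, 0.997, 0.0, 0.0]
wrist_force: [0.3, -0.4, 0.0]
opening: 38.4
gripper_force: 52.8
time: 18.75
tcp_pos: [511.0, 215.8, 4.4]
tcp_rot: [0.072, 0.997, -0.0, -0.0]
wrist_force: [-1.7, -0.8, 3.2]
opening: 38.3
gripper_force: 53.7
```

```bash
python3 -m creep '[[[0.08,0,0,0,0],[0.08,0,0,0,0],[0.08,0,0,0,0],[0.08,0,0,-6,0],[0.08,0,0,-15,0],[0.08,0,0,-30,0],[0.08,0,0,-45,0],[0.08,0,0,-50,0]]]';  python3 -m creep '[[[0.6,-5,-52,0,0],[0.6,-5,-52,0,0],[0.6,-5,-52,0,0],[0.6,-5,-52,0,0],[0.6,0,-52,0,0],[0.6,0,0,0,0],[0.6,0,0,0,0],[0.6,0,0,0,0]]]'; python3 - <<'E'
from h import *
state(); a=tins('top');b=tins('side');print(a,b, 'slot',slot(89))
go([457.5,-99])
E
```

```text
time: 19.75
tcp_pos: [510.8, 215.6, 152.4]
tcp_rot: [0.072, 0.997, -0.0, -0.0]
wrist_force: [0.8, 0.2, -0.9]
opening: 46.2
gripper_force: 0.0
time: 20.75
tcp_pos: [493.8, -42.9, 150.7]
tcp_rot: [0.071, 0.997, 0.0, 0.0]
wrist_force: [-0.3, 0.1, 0.1]
opening: 68.6
gripper_force: 0.0
t 20.75 tcp [493.8 -42.9 150.7] F [-0.3  0.1  0.1] open 68.6 j [-0.01  0.45 -0.03  2.19  0.03  0.5   1.37]
[(array([ 563.7, -207.3]), np.int32(134)), (array([516.2, 213.5]), np.int32(141)), (array([ 457.7, -213.3]), np.int32(112))] [(array([518.9, 217.4]), np.int32(83)), (array([456.7, -99.7]), np.int32(160)), (array([ 562.7, -208.4]), np.int32(160)), (array([ 455.2, -211.4]), np.int32(185))] slot [516.4332849  215.07747263]
target [452.6 -98.3] tool shift [ 32.9 -60.6  -0. ] z now 150.4
```

```bash
python3 -m creep '[[[0.6,16,-30,0,0],[0.6,17,-31,0,0],[0.6,0,0,45,0],[0.6,0,0,45,0],[0.6,0,0,30,0],[0.6,0,0,20,0],[0.6,0,0,10,0],[0.6,0,0,0,0]]]';  python3 -m creep '[[[0.6,0,0,0,0],[-0.4,0,0,1,0],[-0.4,0,0,0,0],[-0.4,0,0,0,0],[-0.4,0,0,0,0],[-0.4,0,0,-30,0],[-0.4,0,0,-50,0],[-0.4,0,0,-50,0]]]';python3 -m creep '[[[-0.4,0,0,-25,0],[-0.4,0,0,0,0],[-0.4,0,0,0,0],[-0.4,0,0,0,0],[-0.4,0,0,0,0],[-0.4,0,0,0,0],[-0.4,0,0,0,0],[-0.4,0,0,0,0]]]'; python3 - <<'E'
from h import *
state(); go(slot(30))
E
```

```text
time: 21.85
tcp_pos: [452.6, -99.7, 3.9]
tcp_rot: [0.071, 0.997, 0.0, -0.003]
wrist_force: [-0.5, 0.5, -0.2]
opening: 68.5
gripper_force: 0.0
time: 22.85
tcp_pos: [452.5, -99.6, 135.3]
tcp_rot: [0.072, 0.997, 0.001, -0.003]
wrist_force: [0.6, -1.0, -0.8]
opening: 38.1
gripper_force: 50.4
time: 23.85
tcp_pos: [453.1, -100.4, 158.5]
tcp_rot: [0.072, 0.997, -0.0, -0.002]
wrist_force: [0.2, -0.2, -0.6]
opening: 38.4
gripper_force: 50.4
t 23.85 tcp [ 453.1 -100.4  158.5] F [ 0.2 -0.2 -0.6] open 38.4 j [ 0.41  0.44 -0.43  2.23  0.35  0.54  1.15]
target [503.  157.4] tool shift [-1.220e+01  2.623e+02 -2.000e-01] z now 158.5
```

```bash
python3 -m creep '[[[-0.4,-3,52,0,0],[-0.4,-3,52,0,0],[-0.4,-3,52,0,0],[-0.4,-3,52,0,0],[-0.4,0,52,0,0],[-0.4,0,0,0,0],[-0.4,0,0,0,0],[-0.4,0,0,0,0]]]'; python3 -m creep '[[[-0.4,0,0,40,0],[-0.4,0,0,30,0],[-0.4,0,0,20,0],[-0.4,0,0,0,0],[-0.4,0,0,0,0],[-0.4,0,0,0,0],[-0.4,0,0,0,0],[-0.4,0,0,0,0]]]';  python3 - <<'E'
from h import *
state(); go(slot(28)); im=snapshot('side')
print([(c.round(),a,ray('side',c,66+24-2).round()) for c,a,_ in blobs(blue(im))],snapshot and [(c.round(),a,ray('top',c,90).round()) for c,a,_ in blobs(blue(snapshot('top')))])
E
```

```text
time: 24.85
tcp_pos: [502.3, 153.6, 158.2]
tcp_rot: [0.073, 0.997, -0.001, -0.002]
wrist_force: [-0.5, -0.3, -0.4]
opening: 38.1
gripper_force: 50.5
time: 25.85
tcp_pos: [502.3, 155.1, 68.7]
tcp_rot: [0.072, 0.997, -0.0, -0.002]
wrist_force: [-0.0, -0.1, 0.1]
opening: 38.3
gripper_force: 50.5
t 25.85 tcp [502.3 155.1  68.7] F [-0.  -0.1  0.1] open 38.3 j [-0.2   0.63 -0.29  2.17  0.44  0.41  0.57]
target [502.7 155.4] tool shift [-0.3  0.4 -0. ] z now 68.7
[(array([278., 188.]), np.int32(61), array([480., 153.])), (array([387., 274.]), np.int32(158), array([ 521., -245.])), (array([353., 296.]), np.int32(185), array([ 422., -248.]))] [(array([398., 207.]), np.int32(134), array([ 558., -194.])), (array([399., 243.]), np.int32(139), array([ 456., -196.]))]
```

```bash
 python3 - <<'E'
from h import *
im=snapshot('side'); o=[230,130]
cr=cv2.resize(im[130:250,230:390,::-1],(640,480))
P=slot(28)
for z in (66,92):
    for a in np.linspace(0,6.28,30):
        q=(pix('side',[P[0]+20*np.cos(a),P[1]+20*np.sin(a),z])-o)*4+2
        cv2.circle(cr,tuple(int(i) for i in q),1,(0,255,0),-1)
cv2.imwrite('pics/p6.png',cr)
E
```

```text
(no output)
```

View pics/p6.png

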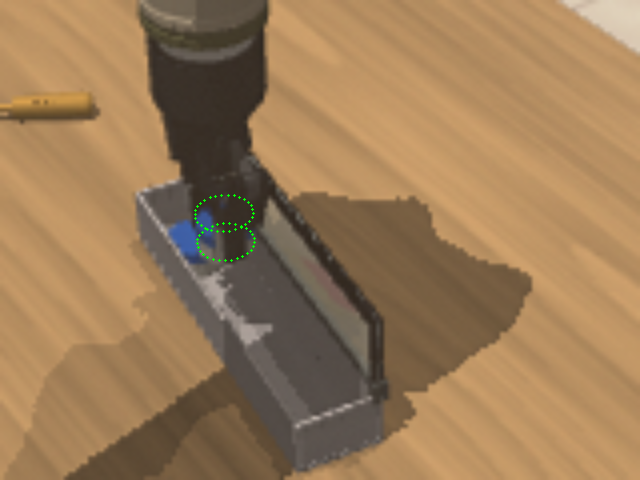

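The blob at (190,240) is the tin already placed. The held tin shows at (205,218), inside the predicted outline, so I'll lower it.

```bash
python3 -m creep '[[[-0.4,0,0,8,0],[-0.4,0,0,8,0],[-0.4,0,0,8,0],[-0.4,0,0,6,0],[-0.4,0,0,6,0],[-0.4,0,0,6,0],[-0.4,0,0,0,0],[-0.4,0,0,0,0]]]';  python3 -m creep '[[[-0.4,0,0,6,0],[-0.4,0,0,5,0],[-0.4,0,0,4,0],[-0.4,0,0,3,0],[-0.4,0,0,1,0],[-0.4,0,0,0,0],[-0.4,0,0,0,0],[-0.4,0,0,0,0]]]'
```

```text
time: 27.0
tcp_pos: [502.0, 155.1, 26.4]
tcp_rot: [0.072, 0.997, -0.0, -0.002]
wrist_force: [-0.7, -0.3, -1.0]
opening: 38.2
gripper_force: 50.5
time: 28.0
tcp_pos: [501.8, 155.1, 8.3]
tcp_rot: [0.072, 0.997, -0.0, -0.002]
wrist_force: [-2.7, 0.0, 16.8]
opening: 38.3
gripper_force: 52.5
```

```bash
python3 -m creep '[[[0.04,0,0,-1,0],[0.04,0,0,0,0],[0.04,0,0,0,0],[0.04,0,0,-6,0],[0.04,0,0,-15,0],[0.04,0,0,-30,0],[0.04,0,0,-45,0],[0.04,0,0,-50,0]]]';  python3 -m creep '[[[0.6,-3,-53,0,0],[0.6,-3,-53,0,0],[0.6,-3,-53,0,0],[0.6,-3,-53,0,0],[0.6,0,-53,0,0],[0.6,0,0,0,0],[0.6,0,0,0,0],[0.6,0,0,0,0]]]'; python3 - <<'E'
from h import *
state(); a=tins('top');b=tins('side');print(a,b, 'slot',slot(28))
go([455.8,-210.7])
E
```

```text
time: 29.0
tcp_pos: [502.0, 154.9, 156.4]
tcp_rot: [0.072, 0.997, -0.0, -0.002]
wrist_force: [0.8, -0.0, -0.3]
opening: 44.5
gripper_force: 0.0
time: 30.0
tcp_pos: [476.6, -107.4, 154.9]
tcp_rot: [0.071, 0.997, -0.0, -0.002]
wrist_force: [-0.5, 0.3, 0.7]
opening: 68.0
gripper_force: 0.0
t 30.0 tcp [ 476.6 -107.4  154.9] F [-0.5  0.3  0.7] open 68.0 j [ 0.43  0.47 -0.44  2.18  0.37  0.56  1.14]
[(array([ 573.5, -203.2]), np.int32(49)), (array([516.2, 213.5]), np.int32(141)), (array([507. , 152.8]), np.int32(141))] [(array([518.9, 217.4]), np.int32(83)), (array([510.4, 157.1]), np.int32(91)), (array([ 562.7, -208.5]), np.int32(161)), (array([ 454.5, -211.8]), np.int32(192))] slot [507.61924669 154.71761237]
target [ 450.9 -210. ] tool shift [ 1.080e+01 -1.051e+02  1.000e-01] z now 154.7
```

```bash
python3 -m creep '[[[0.6,5,-52,0,0],[0.6,6,-53,0,0],[0.6,0,0,48,0],[0.6,0,0,45,0],[0.6,0,0,30,0],[0.6,0,0,20,0],[0.6,0,0,10,0],[0.6,0,0,0,0]]]';  python3 -m creep '[[[0.6,0,0,0,0],[-0.4,0,0,0,0],[-0.4,0,0,0,0],[-0.4,0,0,0,0],[-0.4,0,0,0,0],[-0.4,0,0,-30,0],[-0.4,0,0,-50,0],[-0.4,0,0,-50,0]]]';python3 -m creep '[[[-0.4,0,0,-25,0],[-0.4,0,0,0,0],[-0.4,0,0,0,0],[-0.4,0,0,0,0],[-0.4,0,0,0,0],[-0.4,0,0,0,0],[-0.4,0,0,0,0],[-0.4,0,0,0,0]]]'; python3 - <<'E'
from h import *
state(); go(slot(-32))
E
```

```text
time: 31.1
tcp_pos: [449.7, -210.5, 1.3]
tcp_rot: [0.071, 0.997, -0.0, -0.002]
wrist_force: [0.5, 1.2, -0.2]
opening: 68.3
gripper_force: 0.0
time: 32.1
tcp_pos: [449.6, -211.2, 133.2]
tcp_rot: [0.072, 0.997, -0.0, -0.002]
wrist_force: [1.2, -0.7, -1.1]
opening: 38.5
gripper_force: 50.5
time: 33.1
tcp_pos: [450.2, -211.1, 156.5]
tcp_rot: [0.072, 0.997, -0.0, -0.002]
wrist_force: [-0.0, -0.6, -0.0]
opening: 38.3
gripper_force: 50.5
t 33.1 tcp [ 450.2 -211.1  156.5] F [-0.  -0.6 -0. ] open 38.3 j [ 0.67  0.48 -0.48  2.16  0.4   0.59  1.33]
target [494.   96.1] tool shift [ 9.000e-01  3.103e+02 -2.000e-01] z now 156.5
```

```bash
python3 -m creep '[[[-0.4,0,52,0,0],[-0.4,0,52,0,0],[-0.4,0,52,0,0],[-0.4,0,52,0,0],[-0.4,0,52,0,0],[-0.4,0,50,0,0],[-0.4,0,0,0,0],[-0.4,0,0,0,0]]]'; python3 -m creep '[[[-0.4,0,0,40,0],[-0.4,0,0,30,0],[-0.4,0,0,20,0],[-0.4,0,0,0,0],[-0.4,0,0,0,0],[-0.4,0,0,0,0],[-0.4,0,0,0,0],[-0.4,0,0,0,0]]]';  python3 - <<'E'
from h import *
state(); go(slot(-32)); print(tins('side'))
E
```

```text
time: 34.1
tcp_pos: [494.5, 95.1, 156.2]
tcp_rot: [0.072, 0.997, -0.001, -0.002]
wrist_force: [0.8, 0.7, -0.5]
opening: 38.4
gripper_force: 50.6
time: 35.1
tcp_pos: [494.6, 95.6, 66.7]
tcp_rot: [0.072, 0.997, -0.0, -0.002]
wrist_force: [0.2, -0.1, -0.4]
opening: 38.7
gripper_force: 50.6
t 35.1 tcp [494.6  95.6  66.7] F [ 0.2 -0.1 -0.4] open 38.7 j [-0.08  0.62 -0.32  2.22  0.52  0.38  0.6 ]
target [494.   96.1] tool shift [0.7 0.4 0. ] z now 66.7
[(array([519.1, 217.4]), np.int32(84)), (array([509.7, 159. ]), np.int32(76)), (array([ 566.9, -174.4]), np.int32(146))]
```

```bash
python3 -m creep '[[[-0.4,1,0,8,0],[-0.4,0,0,8,0],[-0.4,0,0,8,0],[-0.4,0,0,6,0],[-0.4,0,0,6,0],[-0.4,0,0,6,0],[-0.4,0,0,0,0],[-0.4,0,0,0,0]]]';  python3 -m creep '[[[-0.4,0,0,6,0],[-0.4,0,0,5,0],[-0.4,0,0,4,0],[-0.4,0,0,3,0],[-0.4,0,0,1,0],[-0.4,0,0,0,0],[-0.4,0,0,0,0],[-0.4,0,0,0,0]]]'
```

```text
time: 36.15
tcp_pos: [493.3, 95.8, 24.4]
tcp_rot: [0.072, 0.997, -0.0, -0.002]
wrist_force: [0.0, -0.3, 0.0]
opening: 38.1
gripper_force: 50.6
time: 37.15
tcp_pos: [493.1, 95.7, 6.4]
tcp_rot: [0.072, 0.997, -0.0, -0.001]
wrist_force: [-3.8, -0.5, 21.1]
opening: 38.6
gripper_force: 52.9
```

```bash
python3 -m creep '[[[0.04,0,0,-1,0],[0.04,0,0,0,0],[0.04,0,0,0,0],[0.04,0,0,-6,0],[0.04,0,0,-15,0],[0.04,0,0,-30,0],[0.04,0,0,-45,0],[0.04,0,0,-50,0]]]';  python3 -m creep '[[[0.6,-3,-50,0,0],[0.6,-3,-50,0,0],[0.6,-3,-50,0,0],[0.6,-3,-40,0,0],[0.6,0,0,0,0],[0.6,0,0,0,0],[0.6,0,0,0,0],[0.6,0,0,0,0]]]'; python3 - <<'E'
from h import *
state(); a=tins('top');b=tins('side');print(a,b, 'slot',slot(-32))
go([567.2,-174])
E
```

```text
time: 38.15
tcp_pos: [493.2, 95.6, 153.6]
tcp_rot: [0.072, 0.997, -0.0, -0.003]
wrist_force: [0.6, -0.0, -0.3]
opening: 44.0
gripper_force: 0.0
time: 39.15
tcp_pos: [478.5, -92.9, 152.5]
tcp_rot: [0.071, 0.997, -0.0, -0.002]
wrist_force: [-0.4, -0.3, 0.1]
opening: 68.4
gripper_force: 0.0
t 39.15 tcp [478.5 -92.9 152.5] F [-0.4 -0.3  0.1] open 68.4 j [ 0.43  0.48 -0.49  2.19  0.41  0.57  1.06]
[(array([ 576. , -170.2]), np.int32(62)), (array([516.2, 213.5]), np.int32(141)), (array([507. , 152.8]), np.int32(141)), (array([499.6,  94.1]), np.int32(137))] [(array([518.9, 217.4]), np.int32(83)), (array([510.4, 157.1]), np.int32(91)), (array([501.6,  96.8]), np.int32(99)), (array([ 567.8, -179.3]), np.int32(105))] slot [498.94970091  95.34725802]
target [ 562.3 -173.3] tool shift [-94.4 -67.3  -0.3] z now 152.4
```

```bash
python3 -m creep '[[[0.6,0,50,0,0],[0.6,0,40,0,0],[0.6,0,0,0,0],[0.6,0,0,0,0],[0.6,0,0,0,0],[0.6,0,0,0,0],[0.6,0,0,0,0],[0.6,0,0,0,0]]]'; python3 - <<'E'
from h import *
print(tins('top')[:2],tins('side')); go([567.2,-174])
E
```

```text
time: 40.25
tcp_pos: [491.3, -5.2, 152.3]
tcp_rot: [0.072, 0.997, -0.0, -0.002]
wrist_force: [0.1, 0.0, 0.2]
opening: 68.5
gripper_force: 0.0
[(array([ 567.7, -173.4]), np.int32(134)), (array([516.2, 213.5]), np.int32(141))] [(array([518.9, 217.4]), np.int32(83)), (array([510.4, 157.1]), np.int32(91)), (array([501.5,  96.6]), np.int32(100)), (array([ 566.6, -174.4]), np.int32(151))]
target [ 562.3 -173.3] tool shift [ -94.5 -156.2   -0.3] z now 152.4
```

```bash
python3 -m creep '[[[0.6,-31,-52,0,0],[0.6,-32,-52,0,0],[0.6,-32,-52,0,0],[0.6,0,0,46,0],[0.6,0,0,45,0],[0.6,0,0,30,0],[0.6,0,0,20,0],[0.6,0,0,10,0]]]';  python3 -m creep '[[[0.6,0,0,0,0],[-0.4,0,0,0,0],[-0.4,0,0,0,0],[-0.4,0,0,0,0],[-0.4,0,0,0,0],[-0.4,0,0,-30,0],[-0.4,0,0,-50,0],[-0.4,0,0,-50,0]]]';python3 -m creep '[[[-0.4,0,0,-25,0],[-0.4,0,0,0,0],[-0.4,0,0,0,0],[-0.4,0,0,0,0],[-0.4,0,0,0,0],[-0.4,0,0,0,0],[-0.4,0,0,0,0],[-0.4,0,0,0,0]]]'; python3 - <<'E'
from h import *
state(); go(slot(-92))
E
```

```text
time: 41.35
tcp_pos: [561.8, -172.7, -0.1]
tcp_rot: [0.072, 0.997, -0.0, -0.003]
wrist_force: [0.7, -0.3, -0.2]
opening: 68.1
gripper_force: 0.0
time: 42.35
tcp_pos: [562.5, -173.0, 132.8]
tcp_rot: [0.072, 0.997, -0.0, -0.002]
wrist_force: [1.6, -0.3, -0.3]
opening: 38.4
gripper_force: 50.4
time: 43.35
tcp_pos: [562.9, -173.0, 156.0]
tcp_rot: [0.072, 0.997, -0.0, -0.002]
wrist_force: [0.2, 0.2, -0.7]
opening: 38.6
gripper_force: 50.4
t 43.35 tcp [ 562.9 -173.   156. ] F [ 0.2  0.2 -0.7] open 38.6 j [ 0.54  0.58 -0.5   1.96  0.42  0.71  1.21]
target [485.3  36.7] tool shift [106.9 196.3   0.3] z now 156.0
```

```bash
python3 -m creep '[[[-0.4,21,39,0,0],[-0.4,21,39,0,0],[-0.4,21,39,0,0],[-0.4,22,39,0,0],[-0.4,22,40,0,0],[-0.4,0,0,0,0],[-0.4,0,0,0,0],[-0.4,0,0,0,0]]]'; python3 -m creep '[[[-0.4,0,0,40,0],[-0.4,0,0,30,0],[-0.4,0,0,20,0],[-0.4,0,0,0,0],[-0.4,0,0,0,0],[-0.4,0,0,0,0],[-0.4,0,0,0,0],[-0.4,0,0,0,0]]]';  python3 - <<'E'
from h import *
state(); go(slot(-92))
E
python3 -m creep '[[[-0.4,0,0,8,0],[-0.4,0,0,8,0],[-0.4,0,0,8,0],[-0.4,0,0,6,0],[-0.4,0,0,6,0],[-0.4,0,0,6,0],[-0.4,0,0,0,0],[-0.4,0,0,0,0]]]'
```

```text
time: 44.35
tcp_pos: [485.6, 35.3, 156.3]
tcp_rot: [0.073, 0.997, -0.0, -0.002]
wrist_force: [-0.0, -0.4, -0.6]
opening: 38.1
gripper_force: 50.4
time: 45.35
tcp_pos: [485.0, 36.3, 66.8]
tcp_rot: [0.072, 0.997, -0.0, -0.002]
wrist_force: [-0.9, 0.7, -0.2]
opening: 38.8
gripper_force: 50.4
t 45.35 tcp [485.   36.3  66.8] F [-0.9  0.7 -0.2] open 38.8 j [ 0.05  0.61 -0.34  2.25  0.57  0.36  0.65]
target [485.3  36.7] tool shift [-0.2  0.5 -0. ] z now 66.8
time: 46.35
tcp_pos: [484.7, 36.4, 24.4]
tcp_rot: [0.072, 0.997, -0.0, -0.002]
wrist_force: [0.5, -0.9, -0.8]
opening: 38.5
gripper_force: 50.4
```

```bash
 python3 -m creep '[[[-0.4,0,0,6,0],[-0.4,0,0,5,0],[-0.4,0,0,4,0],[-0.4,0,0,3,0],[-0.4,0,0,1,0],[-0.4,0,0,0,0],[-0.4,0,0,0,0],[-0.4,0,0,0,0]]]'; python3 -m creep '[[[0.04,0,0,-1,0],[0.04,0,0,0,0],[0.04,0,0,0,0],[0.04,0,0,-6,0],[0.04,0,0,-15,0],[0.04,0,0,-30,0],[0.04,0,0,-45,0],[0.04,0,0,-50,0]]]';  python3 -m creep '[[[-1,0,0,-15,0],[-1,-50,0,0,0],[-1,-50,0,0,0],[-1,-30,0,0,0],[-1,0,0,0,0],[-1,0,0,0,0],[-1,0,0,0,0],[-1,0,0,0,0]]]'; python3 - <<'E'
from h import *
state(); print(tins('top'),tins('side'))
# lid_front on outer face
o=get_obs()["tcp_pos"]; T=C0+75*U; print(T,tool(T-o[:2]))
im=snapshot('side'); t=snapshot('top')
cv2.imwrite('pics/p7.png',np.vstack([cv2.resize(im[140:250,245:355,::-1],(500,500))]))
E
```

```text
time: 47.35
tcp_pos: [484.5, 36.4, 6.2]
tcp_rot: [0.072, 0.997, -0.0, -0.002]
wrist_force: [-3.0, -0.6, 15.9]
opening: 38.4
gripper_force: 52.2
time: 48.35
tcp_pos: [484.6, 36.3, 153.7]
tcp_rot: [0.072, 0.997, -0.0, -0.003]
wrist_force: [0.5, -0.1, -0.4]
opening: 44.0
gripper_force: 0.0
time: 49.35
tcp_pos: [613.3, 17.8, 167.0]
tcp_rot: [0.072, 0.997, -0.0, -0.002]
wrist_force: [-0.2, 0.6, 0.7]
opening: -0.3
gripper_force: 0.0
t 49.35 tcp [613.3  17.8 167. ] F [-0.2  0.6  0.7] open -0.3 j [ 0.23  0.59 -0.53  1.9   0.41  0.77  0.9 ]
[(array([516.2, 213.5]), np.int32(141)), (array([507. , 152.8]), np.int32(141)), (array([499.6,  94.1]), np.int32(137)), (array([490. ,  34.9]), np.int32(136))] [(array([518.9, 217.4]), np.int32(83)), (array([510.3, 157.3]), np.int32(90)), (array([501.8,  97. ]), np.int32(98)), (array([492.6,  37.5]), np.int32(112))]
[584.71294294 115.16306777] [42.6 92.3  0.1]
```

View pics/p7.png

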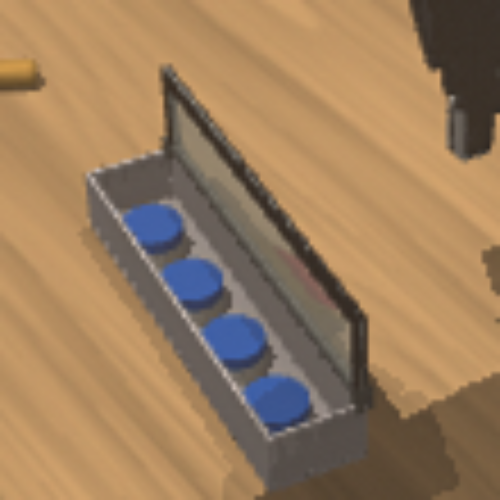

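All four tins stand flat in the caddy at (152,225), (190,282), (232,340) and (277,400), with the lid up. Next I'll shut the lid.

```bash
python3 -m creep '[[[-1,20,46,0,0],[-1,22,46,0,0],[-1,0,0,30,0],[-1,0,0,30,0],[-1,0,0,10,0],[-1,12,0,0,0],[-1,0,0,0,0],[-1,0,0,0,0]]]'; python3 -m creep '[[[-1,5,0,0,0],[-1,5,0,0,0],[-1,5,0,0,0],[-1,5,0,0,0],[-1,5,0,1,0],[-1,5,0,1,0],[-1,5,0,1,0],[-1,0,0,0,0]]]'; python3 - <<'E'
from h import *
state(); o=get_obs()["tcp_pos"]; print((o[:2]-C0)@U,(o[:2]-C0)@V)
E
```

```text
time: 50.55
tcp_pos: [573.9, 116.6, 98.1]
tcp_rot: [0.072, 0.997, -0.0, -0.001]
wrist_force: [-0.6, -0.5, -0.0]
opening: -0.3
gripper_force: 0.0
time: 51.55
tcp_pos: [538.1, 121.6, 94.0]
tcp_rot: [0.072, 0.997, -0.0, -0.002]
wrist_force: [-0.2, -0.4, -0.1]
opening: 0.0
gripper_force: 0.0
t 51.55 tcp [538.1 121.6  94. ] F [-0.2 -0.4 -0.1] open 0.0 j [-0.02  0.63 -0.44  2.09  0.51  0.54  0.59]
27.927291335880494 -0.3252105280083738
```

```bash
python3 -m creep '[[[-1,8,0,2,0],[-1,8,0,3,0],[-1,5,0,5,0],[-1,5,0,6,0],[-1,4,0,6,0],[-1,4,0,7,0],[-1,2,0,6,0],[-1,0,0,3,0]]]'; python3 -m creep '[[[-1,0,0,2,0],[-1,0,0,2,0],[-1,0,0,1,0],[-1,0,0,1,0],[-1,0,0,0,0],[-1,0,0,0,0],[-1,0,0,0,0],[-1,0,0,0,0]]]'
```

```text
time: 52.55
tcp_pos: [502.4, 126.7, 55.7]
tcp_rot: [0.072, 0.997, -0.0, -0.003]
wrist_force: [-1.4, 0.4, 1.6]
opening: 0.2
gripper_force: 0.9
time: 53.55
tcp_pos: [503.0, 126.7, 50.3]
tcp_rot: [0.072, 0.997, -0.0, -0.002]
wrist_force: [0.0, -0.5, -0.7]
opening: -0.3
gripper_force: 0.0
```

```bash
python3 -m creep '[[[-1,0,0,1,0],[-1,0,0,1,0],[-1,0,0,0,0],[-1,0,0,0,0],[-1,0,0,0,0],[-1,0,0,0,0],[-1,0,0,0,0],[-1,0,0,0,0]]]'; python3 -m creep '[[[-1,0,0,1,0],[-1,0,0,1,0],[-1,0,0,0,0],[-1,0,0,0,0],[-1,0,0,0,0],[-1,0,0,0,0],[-1,0,0,0,0],[-1,0,0,0,0]]]'
```

```text
time: 54.55
tcp_pos: [503.1, 126.7, 49.9]
tcp_rot: [0.072, 0.997, -0.0, -0.001]
wrist_force: [-4.2, -2.2, 25.4]
opening: -0.2
gripper_force: 12.7
time: 55.55
tcp_pos: [503.1, 126.7, 49.6]
tcp_rot: [0.072, 0.997, -0.001, -0.0]
wrist_force: [-10.1, -3.1, 52.6]
opening: 0.1
gripper_force: 26.2
```

Contact force rose sharply at z of about 50, so the lid is shut. I'll lift off and head for the knob.

```bash
python3 -m creep '[[[-1,0,0,-10,0],[-1,0,0,-50,0],[-1,0,0,-50,0],[0,0,0,-10,0],[0,-20,-50,0,0],[0,-20,-50,0,0],[0,-20,-50,0,0],[0,-20,-50,0,0]]]'; python3 -m creep '[[[0,-10,-50,0,0],[0,-10,-50,0,0],[0,-10,-50,0,0],[0,-10,-50,0,0],[0,0,-50,0,0],[0,0,-27,0,0],[0,0,0,0,10],[0,0,0,0,10]]]'; python3 -m creep '[[[0,0,0,0,10],[0,0,0,0,10],[0,0,0,0,10],[0,0,0,0,10],[0,0,0,0,10],[0,0,0,0,10],[0,0,0,0,10],[0,0,0,0,10]]]';  python3 -m creep '[[[0,0,0,0,10],[0,0,0,0,10],[0,0,0,0,10],[0,0,0,0,10],[0,0,0,0,10],[0,0,0,0,2],[0,0,0,0,0],[0,0,0,0,0]]]'; python3 - <<'E'
from h import *
from scipy.spatial.transform import Rotation as R
state(); o=get_obs(); y=R.from_quat(o["tcp_rot"]).as_matrix()[:,1]; print("y ang",np.degrees(np.arctan2(y[1],y[0])))
print(tool(np.array([554.3,-362.5])-o["tcp_pos"][:2]))
im=snapshot('side');t=snapshot('top')
cv2.imwrite('pics/p8.png',np.hstack([cv2.resize(im[135:345,240:480,::-1],(400,350)),cv2.resize(t[180:250,230:310,::-1],(400,350))]))
E
```

```text
time: 56.55
tcp_pos: [553.8, -84.5, 165.4]
tcp_rot: [0.072, 0.997, -0.0, -0.002]
wrist_force: [0.8, 0.4, 0.1]
opening: 43.0
gripper_force: 0.0
time: 57.55
tcp_pos: [552.7, -363.2, 164.7]
tcp_rot: [0.248, 0.969, -0.0, -0.003]
wrist_force: [0.7, 0.7, 0.2]
opening: 42.8
gripper_force: 0.0
time: 58.55
tcp_pos: [553.0, -362.5, 165.0]
tcp_rot: [0.812, 0.583, -0.002, -0.002]
wrist_force: [-0.0, 0.4, -0.5]
opening: 43.0
gripper_force: 0.0
time: 59.55
tcp_pos: [553.4, -362.6, 165.9]
tcp_rot: [0.985, 0.172, -0.002, -0.0]
wrist_force: [0.4, -1.4, 0.2]
opening: 43.0
gripper_force: 0.0
t 59.55 tcp [ 553.4 -362.6  165.9] F [ 0.4 -1.4  0.2] open 43.0 j [ 0.36  0.6   0.21  1.82 -0.17  0.74 -0.57]
y ang -70.15456500994459
[ 0.9  0.2 -0. ]
```

View pics/p8.png

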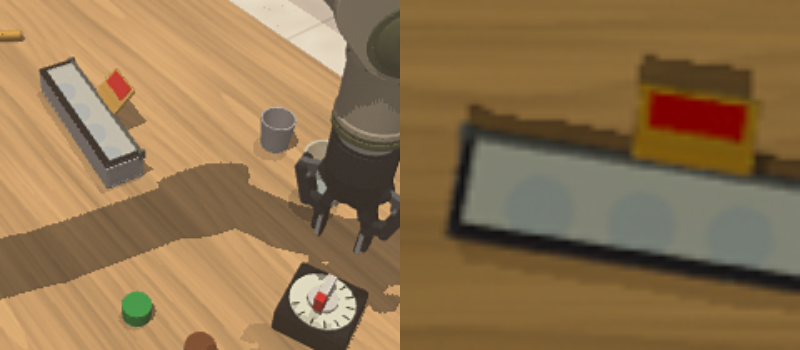

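The lid is shut, with the tins visible under the clear plate at (540,200), (640,220) and (740,235). The gripper is over the knob, so I'll go down and grip the bar.

```bash
python3 -m creep '[[[0,1,0,40,0],[0,0,0,40,0],[0,0,0,20,0],[0,0,0,10,0],[0,0,0,4,0],[0,0,0,0,0],[0,0,0,0,0],[0,0,0,0,0]]]'; python3 -m creep '[[[-0.9,0,0,0,0],[-0.9,0,0,0,0],[-0.9,0,0,0,0],[-0.9,0,0,0,0],[-0.9,0,0,0,0],[-0.9,0,0,0,0],[-0.9,0,0,0,0],[-0.9,0,0,0,0]]]' 60;python3 -c "
from h import *
state(); print(get_obs()['moment'])"
```

```text
time: 60.65
tcp_pos: [554.3, -362.4, 52.9]
tcp_rot: [0.985, 0.171, -0.002, 0.0]
wrist_force: [0.3, 0.0, -0.7]
opening: 42.5
gripper_force: 0.0
time: 61.65
tcp_pos: [554.1, -362.5, 52.5]
tcp_rot: [0.985, 0.171, -0.002, -0.0]
wrist_force: [-1.6, -0.3, 6.5]
opening: 10.5
gripper_force: 61.0
t 61.65 tcp [ 554.1 -362.5   52.5] F [-1.6 -0.3  6.5] open 10.5 j [ 0.39  0.75  0.16  1.88 -0.21  0.53 -0.54]
[-0.01899943  0.16407537  0.00755842]
```

```bash
python3 -m creep '[[[-0.9,0,0,0,-8],[-0.9,0,0,0,-8],[-0.9,0,0,0,-8],[-0.9,0,0,0,-8],[-0.9,0,0,0,-8],[-0.9,0,0,0,-8],[-0.9,0,0,0,-8],[-0.9,0,0,0,-8]]]';python3 -m creep '[[[-0.9,0,0,0,-8],[-0.9,0,0,0,-8],[-0.9,0,0,0,-8],[-0.9,0,0,0,-8],[-0.9,0,0,0,-4],[-0.9,0,0,0,0],[-0.9,0,0,0,0],[-0.9,0,0,0,0]]]'; python3 -c "
from h import *
state(); print(get_obs()['moment'])"
```

```text
time: 62.65
tcp_pos: [555.5, -363.7, 52.6]
tcp_rot: [0.743, 0.669, -0.001, 0.001]
wrist_force: [3.0, -3.2, -0.2]
opening: 10.1
gripper_force: 60.2
time: 63.65
tcp_pos: [556.6, -363.5, 52.6]
tcp_rot: [0.502, 0.865, -0.001, 0.001]
wrist_force: [5.9, -4.5, -1.3]
opening: 10.4
gripper_force: 60.1
t 63.65 tcp [ 556.6 -363.5   52.6] F [ 5.9 -4.5 -1.3] open 10.4 j [ 0.69  0.76 -0.3   1.85  0.39  0.59  0.66]
[-0.89544466 -1.40264293  0.01246895]
```

```bash
python3 -m creep '[[[-0.9,0,0,0,-8],[-0.9,0,0,0,-8],[-0.9,0,0,0,-8],[-0.9,0,0,0,-8],[-0.9,0,0,0,-8],[-0.9,0,0,0,-8],[-0.9,0,0,0,-8],[-0.9,0,0,0,-8]]]';python3 -m creep '[[[-0.9,0,0,0,-5],[-0.9,0,0,0,0],[-0.9,0,0,0,0],[-0.9,0,0,0,0],[-0.9,0,0,0,0],[-0.9,0,0,0,0],[-0.9,0,0,0,0],[-0.9,0,0,0,0]]]'; python3 -c "
from h import *
from scipy.spatial.transform import Rotation as R
o=get_obs();y=R.from_quat(o['tcp_rot']).as_matrix()[:,1]; print('y ang',np.degrees(np.arctan2(y[1],y[0])))
state(); print(get_obs()['moment'])"
```

```text
time: 64.65
tcp_pos: [557.5, -361.8, 52.6]
tcp_rot: [-0.035, 0.999, 0.0, 0.001]
wrist_force: [8.4, 0.3, -4.8]
opening: 10.5
gripper_force: 59.8
time: 65.65
tcp_pos: [557.5, -361.7, 52.6]
tcp_rot: [-0.077, 0.997, 0.0, 0.001]
wrist_force: [9.3, 1.0, -4.1]
opening: 10.5
gripper_force: 60.0
y ang 98.78340635776539
t 65.65 tcp [ 557.5 -361.7   52.6] F [ 9.3  1.  -4.1] open 10.5 j [ 0.88  0.82 -0.62  1.84  0.71  0.71  1.57]
[ 0.09269719 -2.02256734  0.06265895]
```

```bash
for i in 1; do python3 -m creep '[[[-0.9,0,0,0,-3],[-0.9,0,0,0,-3],[-0.9,0,0,0,-3],[-0.9,0,0,0,-2],[-0.9,0,0,0,0],[-0.9,0,0,0,0],[-0.9,0,0,0,0],[-0.9,0,0,0,0]]]'; python3 -c "
from h import *
print(get_obs()['moment'])"; python3 -m creep '[[[-0.9,0,0,0,-2],[-0.9,0,0,0,-1],[-0.9,0,0,0,0],[-0.9,0,0,0,0],[-0.9,0,0,0,0],[-0.9,0,0,0,0],[-0.9,0,0,0,0],[-0.9,0,0,0,0]]]'; python3 -c "
from h import *
from scipy.spatial.transform import Rotation as R
o=get_obs();y=R.from_quat(o['tcp_rot']).as_matrix()[:,1]; print('y ang',np.degrees(np.arctan2(y[1],y[0])))
print(get_obs()['moment'])"; done
```

```text
time: 66.65
tcp_pos: [557.4, -361.3, 52.6]
tcp_rot: [-0.172, 0.985, 0.0, 0.001]
wrist_force: [8.3, 1.5, -3.0]
opening: 10.5
gripper_force: 60.0
[ 0.25297514 -1.96883423  0.09832566]
time: 67.65
tcp_pos: [557.4, -361.2, 52.6]
tcp_rot: [-0.197, 0.98, 0.0, 0.001]
wrist_force: [8.7, 0.8, -3.4]
opening: 11.0
gripper_force: 60.0
y ang 112.76290558289796
[ 0.3198094  -1.96543918 -0.23428954]
```

```bash
python3 -m creep '[[[-0.9,0,0,0,-1],[-0.9,0,0,0,-1],[-0.9,0,0,0,0],[-0.9,0,0,0,0],[-0.9,0,0,0,0],[-0.9,0,0,0,0],[-0.9,0,0,0,0],[-0.9,0,0,0,0]]]'; python3 -c "
from h import *
from scipy.spatial.transform import Rotation as R
o=get_obs();y=R.from_quat(o['tcp_rot']).as_matrix()[:,1]; print('y ang',np.degrees(np.arctan2(y[1],y[0])))
print(get_obs()['moment'])"; python3 -m creep '[[[0,0,0,0,0],[0,0,0,0,0],[0,0,0,0,0],[0,0,0,0,0],[0,0,0,-10,0],[0,0,0,-40,0],[0,0,0,-50,0],[0,0,0,-30,0]]]'; python3 -m creep '[[[0,0,50,0,0],[0,0,50,0,0],[0,0,50,0,0],[0,0,50,0,0],[0,0,40,0,0],[0,0,0,0,0],[0,0,0,0,0],[0,0,0,0,0]]]'; python3 - <<'E'
from h import *
state()
im=snapshot('side');t=snapshot('top')
mz=mask(t,(0,120,60),(8,255,255))|mask(t,(172,120,60),(180,255,255))
for c,a,_ in blobs(mz,2): print("redtop",c.round(1),a,"z42",ray("top",c,42).round(1),"z70",ray("top",c,70).round(1))
cv2.imwrite('pics/p9.png',np.hstack([cv2.resize(im[130:340,200:480,::-1],(400,300)),cv2.resize(t[180:240,415:495,::-1],(400,300))]))
E
```

```text
time: 68.65
tcp_pos: [557.4, -361.2, 52.6]
tcp_rot: [-0.214, 0.977, 0.001, 0.001]
wrist_force: [8.8, 2.5, -3.1]
opening: 10.8
gripper_force: 61.5
y ang 114.65615290084438
[ 0.40677046 -1.98394572 -0.92684889]
time: 69.65
tcp_pos: [555.2, -362.2, 185.4]
tcp_rot: [-0.214, 0.977, -0.0, -0.001]
wrist_force: [0.3, -0.6, -0.7]
opening: 42.7
gripper_force: 0.0
time: 70.65
tcp_pos: [454.6, -145.2, 182.6]
tcp_rot: [-0.213, 0.977, 0.0, -0.002]
wrist_force: [0.5, -0.2, -0.9]
opening: 43.0
gripper_force: 0.0
t 70.65 tcp [ 454.6 -145.2  182.6] F [ 0.5 -0.2 -0.9] open 43.0 j [ 0.81  0.5  -0.86  2.17  0.58  0.72  1.56]
redtop [446.6 199.3] 7 z42 [ 588.  -349.2] z70 [ 585.  -340.6]
redtop [288.9 202.7] 125 z42 [571.2 120.1] z70 [568.5 119.1]
redtop [451.5 204. ] 23 z42 [ 573.9 -363.8] z70 [ 571.2 -354.9]
```

View pics/p9.png

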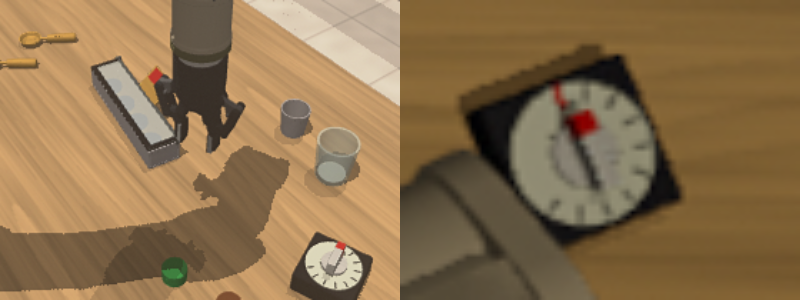

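The knob's red end is at the zero mark, (580,120) against (560,95) in the top crop. The lid is shut, its pad is back at its starting pixel, the cups look untouched, and the arm is clear.

```bash
python3 -c "
from bench import *
print(sign_off())"
```

```text
the job is handed in; nothing more can be done
None
```

The job is handed in: all four blue-capped tins are in the caddy, the lid is pressed shut, the knob is at its zero stop, and I did not touch the cups or spoons; the hand-in returned no verdict.

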